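# Hang up the lift-out basket and draw the serving spatula from its half-covered box

### The job

A meal has to be dished up and the serving spatula lies at the bottom of the steel utensil box, its blade end under the fixed half of the top. Lift the sweets basket out of the box's mouth and hang it by its handle on the two-prong hook stand, with the sweets still in it and the gripper off it; then take the spatula by its handle, tilt it and draw it out slantwise through the mouth, and finish while still holding it, at rest and touching nothing else, all of it at least 5 cm above the box's top. Leave everything else on the counter where it is.

Things in the scene. Friction and masses are not known exactly. Their poses are not given: they have to be found in the camera images.
- utensil_box: Fixed brushed-steel utensil box, 164 x 310 x 62 mm (own x, y, z); origin at the centre of its underside, z up. Inside 158 x 304 mm, floor at z = 3 mm. A fixed deck, underside at z = 59 mm, covers own y from -25 to +155 mm; the rest is an open mouth, own x -72 to +72, y -145 to -25 mm, framed by a 3 mm thick, 10 mm wide lip whose top is at z = 62 mm. The basket sits in the mouth.
- mouth (a point): Centre of the mouth of the utensil box, level with the top of its lip (62 mm above the counter). Axes as the box.
- basket: Loose lift-out steel wire basket, 0.18 to 0.29 kg: body 134 (x) x 108 (y) mm, 36 mm deep; its 160 x 128 mm, 3 mm thick top flange lies on the mouth's lip (5 mm play). Origin at the centre of its underside, z up, axes along the box's at the start. A rigid handle arches along its own y: 6 mm wire, straight from y = -48 to +48 mm at z = 100 mm, legs at y = +-57 mm down to the flange.
- basket_grip (a point): Middle of the basket handle's straight top, on its axis: the centre of a round wooden grip, 12 mm thick and 44 mm long (own y from -22 to +22 mm). Bare wire either side of it goes on the prongs. Axes as the basket: y along the handle.
- hook_stand: Fixed hook stand: base 132 mm across, 8 mm thick, a 14 mm post and a 10 mm crossbar along own y at z = 232 mm with a ball at its middle (top at 241 mm). From it two parallel prongs, 8 mm thick, at own y = +-36 mm run out 116 mm along own -x, towards the robot: level for 101 mm, then turned up, tips 252 mm high. Origin on the post's axis at the counter, z up.
- hook_seat (a point): Midway between the two prongs where the basket's handle shall rest: level with the tops of the prongs' level part, 95 mm out from the post and 233 mm above the counter. The handle's axis rests 3 mm above it. Axes as the stand.
- spatula: Loose slotted serving spatula, 0.07 to 0.12 kg, 250 mm long, on the box's floor along the box's y (within 3 degrees), under the basket. Origin under its middle, own y from handle to blade, z up. Black handle 16 mm wide (x), z 1 to 12 mm, own y -125 to -17 mm, in the mouth; steel neck; steel blade 62 mm wide, 3 mm thick, y +45 to +125 mm, under the deck. Balances near y = -10 mm.
- spatula_grip (a point): A good place to grip the handle, across its 16 mm width: on its centre line, 35 mm from the butt and 90 mm from the spatula's middle; 6.5 mm above the underside. Axes as the spatula.
- spatula_butt (a point): The handle's free end, on its centre line.
- spatula_tip (a point): Middle of the blade's front edge.
- sweet_red: Red wrapped sweet, 19 x 45 x 12 mm, lying loose in the basket; origin at the centre of its underside.
- sweet_yellow: Yellow wrapped sweet, 19 x 45 x 12 mm, lying loose in the basket; origin at the centre of its underside.
- meal_tray: Bystander: sealed meal tray with a film lid, 204 x 272 x 33 mm, on the counter behind the utensil box; origin at the centre of its underside.
- wipes: Bystander: green pack of wet wipes, 69 x 159 x 37 mm, left of the tape dispenser; origin at the centre of its underside.
- grey_tape: Bystander: roll of grey tape lying flat, 82 mm across, 30 mm high; origin at the centre of its underside.
- order_pad_1: Bystander: order pad, 130 x 94 x 13 mm, near the front edge on the left; origin at the centre of its underside.
- marker_pen: Bystander: marker pen, 135 mm long, 17 mm thick, near the front edge on the left; origin at the centre of its underside.

How it is judged (in metres and radians):
On the way:
1. the basket hangs by its handle on both prongs, released, with its sweets in it (contact force between basket and hook_stand above 1 N and distance between basket_grip and hook_seat below 0.025 m and contact force between basket and the arm below 0.1 N and contact force between basket and utensil_box below 0.1 N and angle between basket's own z axis and vertical below 0.35 rad and x of sweet_red in the frame of basket between -0.067 and 0.067 m and y of sweet_red in the frame of basket between -0.054 and 0.054 m and z of sweet_red in the frame of basket between -0.003 and 0.036 m and x of sweet_yellow in the frame of basket between -0.067 and 0.067 m and y of sweet_yellow in the frame of basket between -0.054 and 0.054 m and z of sweet_yellow in the frame of basket between -0.003 and 0.036 m), for 0.3 s.
At the end, for the whole second after the job is handed in: Basket hung: handle middle within 25 mm of the hook seat, tilt under 20 degrees, free of robot and box, both sweets in it. Spatula in the gripper, both ends over 105 mm above the counter (5 cm above the box, less a margin), slower than 3 cm/s, touching no box, basket, stand or tray (all of step 1 and height (world z) of each of spatula_tip, spatula_butt above 0.105 m and contact force between the fingers and spatula above 2 N and linear speed of spatula below 0.03 m/s and contact force between spatula and utensil_box below 0.1 N and contact force between spatula and basket below 0.1 N and contact force between spatula and hook_stand below 0.1 N and contact force between spatula and meal_tray below 0.1 N); the arm keeps its last pose, push and grip.
It fails at once if a bystander is moved by more than 3 cm: meal tray, wipes, grey tape, order pad or marker (distance of any of meal_tray, wipes, grey_tape, order_pad_1, marker_pen from where it was at the start of the episode above 0.03 m).
It also fails if it takes over 64 s, if anything falls off the work surface, if the arm or the gripper's body presses on something with over 40 N, if the wrist force passes 120 N, or if a joint passes its speed limit or range.

### The arm

A 6-joint arm with a two-finger parallel gripper is mounted at the origin on a cart in front of the work surface, level with it; the furniture and walls round the work are solid. World frame = base frame: x ahead of the robot, y to its left, z up, the work surface at z = 0. Lengths are in mm, angles in rad, forces in N, time in s.
With the tool pointing down it reaches from about 275 to 750 mm from the base axis. Payload 10.2 kg.
Tool frame: the origin (TCP) lies midway between the tips of the shut fingers; the grasp point (between the pads) lies 19 mm behind it (grip_point_offset is the distance from the TCP to the grasp point, in mm); z points along the fingers, y is the line along which they close (so a half turn about z gives the same grasp; the last joint's range is limited). The gripper opens to 85 mm and grips with 20 to 120 N. Pads are 22 mm wide; open, the fingers measure 114 mm over their backs; the gripper's body (76 mm by 85 mm) begins 54 mm behind the grasp point. The pads swing forward as they close: fully open they stand 13 mm farther back than shut.
Start: joints at [0.929, 0.313, 1.498, -0, 1.331, -0.223], TCP at [213.512, 479.629, 231.294] pointing down, gripper open.
Joint ranges: [-2.94, 2.94], [-0.97, 2.17], [0.19, 2.56], [-1.23, 4.37], [0.02, 3.11], [-2.88, 2.88]. Speed limits (rad/s): [2.39, 2.39, 3.01, 3.14, 3.14, 3.14].

### API

Orientations are given as a unit quaternion [w, x, y, z].
In Python, from bench import * gives the robot as it stands.
- The arm moves only by the shell command python3 -m handwheel 'ROWS'. ROWS is JSON, a list of rows, each a list of 7 numbers: the finger opening in mm, from 0 to 85.4, then the shift along the tool's x, y, z in mm, then the turn, a rotation vector about the tool's x, y, z in rad. A call has 1 to 5 rows; each row shifts and turns the commanded pose from where the row before left it, along the tool's axes as they then stand; what a row does not reach is not made up. A row lasts 1/10 s, in which the tool goes at most 50 mm and 8.59 degrees, less where a joint would pass 70% of its speed; a pose out of reach is approached as far as the arm can. A call is refused whole if a number of a shift passes 50 or a number of a turn 0.15, either way. A call with a gripper value outside its range is refused whole. The fingers move at their own pace and stop on an object; the grip force is fixed at half the most. Time passes only in rows, so rows that do not move let the fingers close. It gives the time, the measured TCP pose, the force, the opening and the grip force at its end, in the units of the state.
- sense(): the state, without advancing time (a new reading comes with each control period).
- grab_frame(name): name is "scene" or "top"; returns a dict with "image" (480x640x3 uint8, red, green, blue), "fx", "fy", "cx", "cy" (pixels), "T" (4x4, takes a point from camera to world coordinates). Camera axes: x right, y down, z forward; pixel columns grow to the right and rows downward; lengths in mm; the calibration is good to about 2 mm. A picture is of the moment at which its call begins. There is no depth.
- job_done(): hands the job in; it is judged then, once.
Trained networks look in the newest picture that a camera, given by its name, has taken for a name from the list of things; names that differ only in an ending like _2 or _b are one class to them, and where a whole thing is asked for, a point or a joint stands for the part that bears it (a point fixed in the world has none). Each returns a list of dicts, best first, with "score" (0 to 1); they miss things now and then, are a little off and sometimes report something else, mostly with a low value. They report only what shows in the picture. A call takes as long as a camera call.
- spot_in(camera, name): "box" ([centre column, centre row, width, height] in pixels, round what is visible of it).
- masks_of(camera, name): "region" (480x640 bool, what is visible of it) and "box" ([centre column, centre row, width, height] in pixels, round what is visible of it).
- landmark_of(camera, name): "centre" ([column, row] in pixels: a listed point, or the origin of a listed thing).
The state is a dict: "time_s": time; "q": joint angles; "joint_vel": joint speeds; "joint_efforts": joint torques, N m; "position": TCP position; "tool_rot": TCP orientation; "contact_force": force on the tool from outside, world axes, zero at the start; "moment": the same for the moment, N m; "finger_gap": opening from 0.0 (shut) to 1.0 (fully open); "grip_force": force on a finger pad.
Only numpy, scipy, OpenCV 4.12 (cv2) and the standard library are available. Lean on these libraries where they do the work, as an engineer would, in place of code of your own. Each camera call takes 0.05 s, during which the arm holds its last target. There are 200 camera calls.

## Working session

There is one attempt and no reset: what is moved stays moved. The work goes in short steps, Python scripts to look and compute and a shell command to move; the robot and the scene stay as the last step left them, time stands still between calls to the robot, and variables do not carry over. Pictures are saved under pics/ and viewed, at most 10 in all, crops included, and the job is handed in when it is done.

```bash
mkdir -p pics; ls; cat > h.py <<'E'
from bench import *
import numpy as np, cv2
from scipy.spatial.transform import Rotation as R
def ray(f,px,z):
    d=np.array([(px[0]-f["cx"])/f["fx"],(px[1]-f["cy"])/f["fy"],1.]);T=np.array(f["T"])
    d=T[:3,:3]@d;o=T[:3,3];return o+d*(z-o[2])/d[2]
def proj(f,p):
    T=np.array(f["T"]);c=T[:3,:3].T@(np.array(p)-T[:3,3]);return [f["fx"]*c[0]/c[2]+f["cx"],f["fy"]*c[1]/c[2]+f["cy"]]
def save(f,n): cv2.imwrite("pics/"+n,f["image"][:,:,::-1])
def tri(obs): # list of (frame,px)
    A=np.zeros((3,3));b=np.zeros(3)
    for f,px in obs:
        T=np.array(f["T"]);d=T[:3,:3]@np.array([(px[0]-f["cx"])/f["fx"],(px[1]-f["cy"])/f["fy"],1.]);d/=np.linalg.norm(d)
        P=np.eye(3)-np.outer(d,d);A+=P;b+=P@T[:3,3]
    return np.linalg.solve(A,b)
E
python3 - <<'E'
from h import *
np.set_printoptions(precision=1,suppress=True)
fs={c:grab_frame(c) for c in("scene","top")}
for c in fs:
    save(fs[c],c+"0.png");print(c,np.array(fs[c]["T"]).tolist(),fs[c]["fx"])
Z=dict(mouth=62,basket_grip=122,hook_seat=233,utensil_box=0,hook_stand=0,spatula_grip=9.5,sweet_red=25,basket=26,meal_tray=0)
for n,z in Z.items():
    o=[]
    for c in fs:
        r=landmark_of(c,n)
        if r: print(n,c,round(r[0]["score"],2),np.array(r[0]["centre"]),ray(fs[c],r[0]["centre"],z));o.append((fs[c],r[0]["centre"]))
    if len(o)==2:print("   tri",tri(o))
s=sense();print(s)
E
```

```text
pics
scene [[0.37764141477753055, -0.7941093779663503, 0.47621135819163435, -227.1050088445266], [-0.925944187825309, -0.3259699036577129, 0.19071177976703538, -226.33596142419728], [0.0037845577487795514, -0.5129658056199042, -0.8584006986177076, 1487.8743147290381], [0.0, 0.0, 0.0, 1.0]] 606.3922355305434
top [[-0.26874407467664485, -0.9091976969680086, 0.3180191348869797, 6.976601070340506], [-0.963174424931, 0.25656540312426285, -0.08043146821065644, 200.92812404294426], [-0.008464601882622854, -0.3279233778609776, -0.9446664007824217, 1755.2432402128075], [0.0, 0.0, 0.0, 1.0]] 598.9510997631452
mouth scene 0.75 [455.  324.3] [ 470.1 -289.2   62. ]
mouth top 0.85 [434.5 235.7] [ 478.6 -289.8   62. ]
   tri [ 480.2 -291.9   47.1]
basket_grip scene 0.66 [459.  311.6] [ 477.2 -286.2  122. ]
basket_grip top 0.78 [439.7 230. ] [ 474.3 -292.6  122. ]
   tri [ 467.8 -286.   141.8]
hook_seat scene 0.86 [382.7 199.8] [646. -17. 233.]
hook_seat top 0.93 [330.1 184.7] [650.8 -12.  233. ]
   tri [657.8 -14.2 216.2]
utensil_box scene 0.63 [419.4 330.4] [ 447.9 -209.8    0. ]
utensil_box top 0
[... 476 characters left out ...]
175.6 -16.8 818.7]
basket scene 0.64 [450.3 329.2] [ 469.7 -283.4   26. ]
basket top 0.78 [434.1 242.9] [ 467.  -291.4   26. ]
   tri [ 459.3 -283.3   50.5]
meal_tray scene 0.83 [470.6 258.2] [ 712.5 -276.1    0. ]
meal_tray top 0.77 [399.5 178.7] [ 708.9 -264.2    0. ]
   tri [ 721.5 -273.6  -21.3]
{'time_s': 1.0, 'q': array([ 0.9,  0.3,  1.5, -0. ,  1.3, -0.2]), 'joint_vel': array([-0.,  0., -0., -0.,  0.,  0.]), 'joint_efforts': array([  0. , -41.2, -26. ,  -0. ,   0. ,  -0. ]), 'position': array([213.5, 479.6, 231.3]), 'tool_rot': array([0. , 0.2, 1. , 0. ]), 'contact_force': array([ 0.4,  0.1, -0.2]), 'moment': array([ 0., -0., -0.]), 'grip_force': 0.0, 'finger_gap': 0.9967970887617095}
```

```bash
python3 -c "
import cv2,numpy as np
a=cv2.imread('pics/top0.png')[140:320,260:500];b=cv2.imread('pics/scene0.png')[160:400,330:530]
a=cv2.resize(a,None,fx=3.3,fy=3.3,interpolation=cv2.INTER_CUBIC);b=cv2.resize(b,None,fx=2.5,fy=2.5,interpolation=cv2.INTER_CUBIC)
cv2.imwrite('pics/a.png',a);cv2.imwrite('pics/b.png',b)"
```

```text
(no output)
```

View pics/a.png

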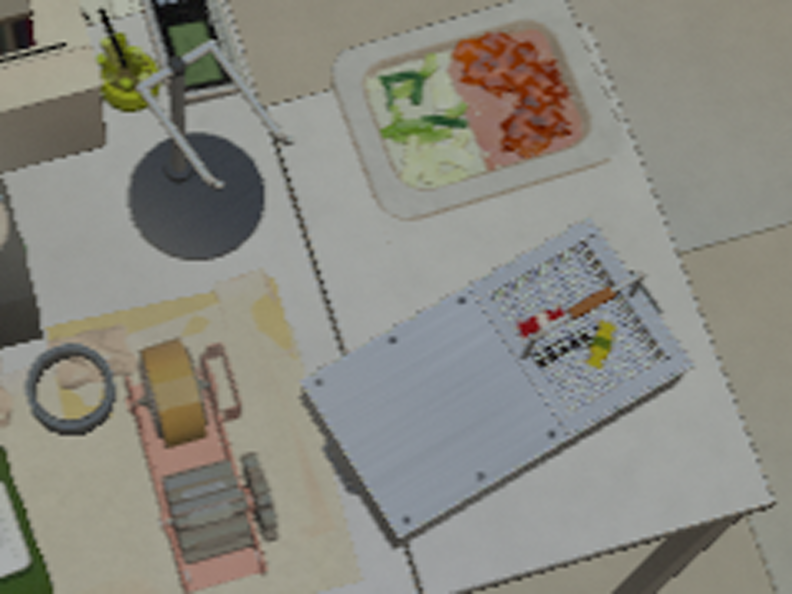

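View pics/b.png

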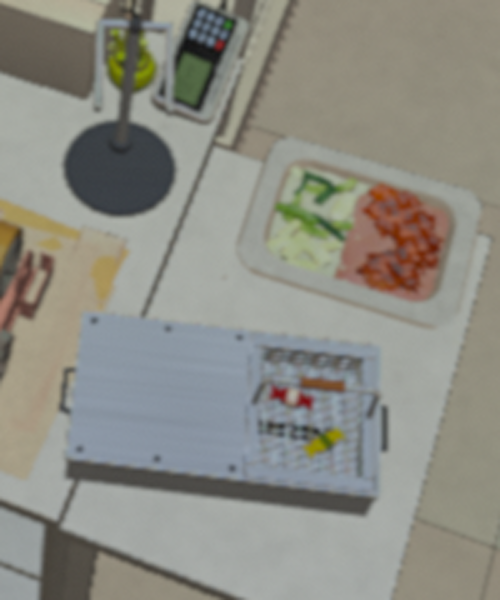

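```bash
cat > fit.py <<'E'
from h import *
from scipy.optimize import least_squares
np.set_printoptions(precision=2,suppress=True)
fs={c:grab_frame(c) for c in("scene","top")}
A=lambda u,v:("top",(260+u/3.3,140+v/3.3)); B=lambda u,v:("scene",(330+u/2.5,160+v/2.5))
def fit(pts,x0,free=()):
    def res(p,full=False):
        r=[]
        for m,(c,px) in pts:
            w=R.from_euler('z',p[2]).apply(m)+[p[0],p[1],0]
            r+=list(np.array(proj(fs[c],w))-px)
        return np.array(r)
    s=least_squares(res,x0,loss='soft_l1');return s.x,res(s.x).reshape(-1,2)
k=[(-82,155,62),(-82,-155,62),(82,-155,62),(82,155,62)]
# box y axis from mouth to deck: towards world +y
bx=[(k[0],A(400,543)),(k[1],A(692,370)),(k[2],A(590,222)),(k[3],A(302,390)),(k[0],B(68,465)),(k[1],B(378,495)),(k[2],B(380,348)),(k[3],B(82,315))]
p,r=fit(bx,[447,-205,0.2]);print("box",p);print(r.T)
t=R.from_euler('z',p[2])
print("mouth",t.apply([0,-85,62])+[p[0],p[1],0])
tip=[(-116,36,252),(-116,-36,252),(0,36,232),(0,-36,232),(0,0,8)]
st=[(m,q) for m,q in zip(tip,[A(220,185),A(290,140),A(145,88),A(212,45),A(196,196)])]+[(m,q) for m,q in zip(tip,[B(97,107),B(168,107),B(98,22),B(170,25),B(120,167)])]
q,r=fit(st,[744,12,0.2]);print("stand",q);print(r.T)
print("seat",R.from_euler('z',q[2]).apply([-95,0,233])+[q[0],q[1],0])
print("grip",[ray(fs[c],x,129) for c,x in (A(593,304),B(322,384))],tri([(fs[c],x) for c,x in (A(593,304),B(322,384))]))
for n,(a,b) in dict(handle=((A(528,353),A(640,280))),hand=(B(258,395),B(378,402))).items(): pass
for c in fs:
  for n in("meal_tray","wipes","grey_tape","order_pad","marker_pen"):
    l=landmark_of(c,n if n!="order_pad" else "order_pad_1");print(c,n,[ray(fs[c],l[0]["centre"],0)[:2],l[0]["score"]] if l else None)
E
python3 fit.py
```

```text
box [ 442.75 -204.13    0.27]
[[ 1.04  0.48 -0.39  0.39 -1.    0.03 -1.23 -0.51]
 [-0.49 -1.13 -0.36 -0.86 -1.08  1.19  0.39  0.74]]
mouth [ 465.24 -286.1    62.  ]
stand [734.71  11.35   0.32]
[[-0.22  0.34 -0.76  0.22 -4.93 -0.    0.62  0.9  -0.28 -0.14]
 [-0.06  0.05  0.42  0.54 -7.24 -0.78  0.99  1.25  1.68 -8.46]]
seat [644.41 -18.16 233.  ]
grip [array([ 466.16, -288.34,  129.  ]), array([ 468.26, -286.96,  129.  ])] [ 464.42 -286.46  135.98]
scene meal_tray [array([ 706.4 , -277.53]), 0.59]
scene wipes [array([444.27, 271.72]), 0.71]
scene grey_tape [array([551.03, 163.88]), 0.93]
scene order_pad [array([365.18, 447.83]), 0.67]
scene marker_pen [array([323.39, 218.71]), 0.67]
top meal_tray [array([ 710.73, -275.95]), 0.74]
top wipes [array([428.22, 260.83]), 0.75]
top grey_tape [array([554.62, 165.64]), 0.69]
top order_pad [array([357.17, 439.91]), 0.84]
top marker_pen [array([320.58, 220.77]), 0.81]
```

```bash
cat > go.py <<'E'
# go.py gx gy gz yaw_of_toolx : shifts (tool axes now, and after turn) for the grasp point, tool down
from h import *
import sys
np.set_printoptions(precision=3,suppress=True)
x,y,z,yaw=map(float,sys.argv[1:5])
s=sense();r=R.from_quat(np.roll(s["tool_rot"],-1))
g=s["position"]+r.apply([0,0,-19])
t=R.from_matrix(np.array([[np.cos(yaw),np.sin(yaw),0],[np.sin(yaw),-np.cos(yaw),0],[0,0,-1]]).T)
d=np.array([x,y,z])-g
print("t",s["time_s"],"grasp",g,"toolx yaw",np.arctan2(*r.as_matrix()[:2,0][::-1]),"q",s["q"],"F",s["contact_force"],"gap",s["finger_gap"]*85.4,"gripF",s["grip_force"])
print("turn",(r.inv()*t).as_rotvec(),"shift now-axes",r.inv().apply(d),"after-axes",t.inv().apply(d))
E
python3 go.py 466.5 -287.5 220 1.841; python3 go.py 466.5 -287.5 220 -1.301
```

```text
t 1.6 grasp [213.51  479.635 250.298] toolx yaw 2.7227923036650625 q [ 0.929  0.313  1.498 -0.     1.331 -0.223] F [-0.477  1.087  0.333] gap 85.39119764808632 gripF 0.0
turn [0.    0.    0.882] shift now-axes [-543.092 -597.956   30.294] after-axes [-806.831   39.041   30.298]
t 1.6 grasp [213.51  479.635 250.298] toolx yaw 2.7227923036650625 q [ 0.929  0.313  1.498 -0.     1.331 -0.223] F [-0.477  1.087  0.333] gap 85.39119764808632 gripF 0.0
turn [-0.     0.    -2.259] shift now-axes [-543.092 -597.956   30.294] after-axes [806.815 -39.37   30.298]
```

```bash
python3 -m handwheel '[[85,0,0,0,0,0,0.147],[85,0,0,0,0,0,0.147],[85,0,0,0,0,0,0.147],[85,0,0,0,0,0,0.147],[85,0,0,0,0,0,0.147]]'
python3 -m handwheel '[[85,0,0,0,0,0,0.147],[85,-20,1,0,0,0,0],[85,-40,2,0,0,0,0],[85,-45,2,0,0,0,0],[85,-45,2,0,0,0,0]]'
python3 -m handwheel '[[85,-45,2,0,0,0,0],[85,-45,2,0,0,0,0],[85,-45,2,0,0,0,0],[85,-45,2,0,0,0,0],[85,-45,2,0,0,0,0]]'
python3 -m handwheel '[[85,-45,2,0,0,0,0],[85,-45,2,0,0,0,0],[85,-45,2,0,0,0,0],[85,-45,2,0,0,0,0],[85,-45,2,0,0,0,0]]'
python3 -m handwheel '[[85,-45,2,5,0,0,0],[85,-45,2,5,0,0,0],[85,-40,2,5,0,0,0],[85,0,0,0,0,0,0],[85,0,0,0,0,0,0]]'
python3 go.py 466.5 -287.5 129 1.841
```

```text
time_s: 2.1
position: [213.5, 479.6, 231.3]
tool_rot: [-0.0, 0.548, 0.836, 0.0]
contact_force: [0.4, 0.6, -0.3]
finger_gap: 0.992
grip_force: 0.0
time_s: 2.6
position: [260.3, 335.5, 231.2]
tool_rot: [0.0, 0.605, 0.796, 0.0]
contact_force: [1.5, 1.3, 1.5]
finger_gap: 0.994
grip_force: 0.0
time_s: 3.1
position: [330.1, 121.1, 231.6]
tool_rot: [0.0, 0.605, 0.796, 0.0]
contact_force: [0.3, 1.0, 0.2]
finger_gap: 0.996
grip_force: 0.0
time_s: 3.6
position: [399.8, -93.5, 231.5]
tool_rot: [0.0, 0.606, 0.796, 0.0]
contact_force: [1.8, 0.3, -0.7]
finger_gap: 0.994
grip_force: 0.0
time_s: 4.1
position: [439.8, -215.3, 215.9]
tool_rot: [-0.001, 0.606, 0.796, 0.0]
contact_force: [-1.1, 0.7, -0.2]
finger_gap: 0.992
grip_force: 0.0
t 4.1 grasp [ 439.844 -215.272  234.904] toolx yaw 1.839754247973739 q [-0.695  0.249  1.624  0.     1.27  -0.964] F [-1.09   0.742 -0.197] gap 84.70603656834867 gripF 0.0
turn [-0.    -0.001 -0.001] shift now-axes [-76.822   6.557 105.824] after-axes [-76.723   6.409 105.904]
```

```bash
python3 -m handwheel '[[85,-36,3,20,0,0,0],[85,-36,3,20,0,0,0],[85,-4.5,0.5,10,0,0,0],[85,0,0,0,0,0,0]]'
python3 - <<'E'
from h import *
fs={c:grab_frame(c) for c in("scene","top")}
a=cv2.resize(fs["top"]["image"][190:310,360:480],None,fx=3.3,fy=3.3,interpolation=2);b=cv2.resize(fs["scene"]["image"][260:380,400:520],None,fx=3.3,fy=3.3,interpolation=2)
cv2.imwrite("pics/c.png",np.hstack([a,b])[:,:,::-1])
E
python3 go.py 466.5 -287.5 129 1.841
```

```text
time_s: 4.5
position: [466.3, -286.1, 165.2]
tool_rot: [-0.001, 0.605, 0.796, 0.0]
contact_force: [0.6, 0.2, -0.5]
finger_gap: 0.993
grip_force: 0.0
t 4.6 grasp [ 466.737 -285.836  186.152] toolx yaw 1.8419600216119445 q [-0.764  0.418  1.522  0.     1.201 -1.035] F [0.125 1.24  0.291] gap 85.09274757008062 gripF 0.0
turn [0.    0.    0.001] shift now-axes [-1.525 -0.693 57.152] after-axes [-1.54  -0.673 57.152]
```

View pics/c.png

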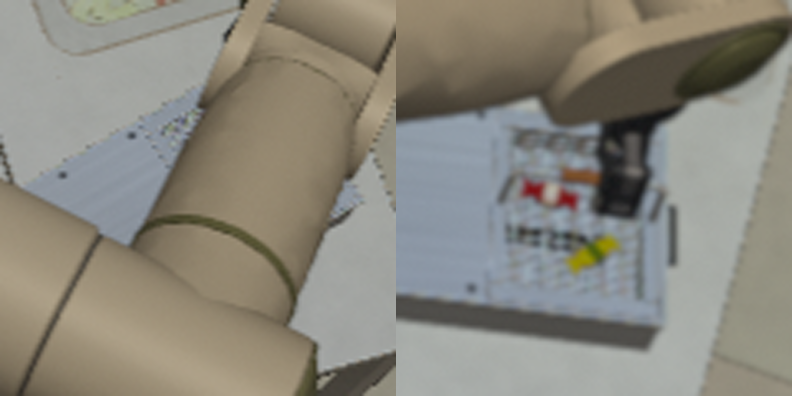

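```bash
python3 -m handwheel '[[85,-1,-1,20,0,0,0],[85,0,0,20,0,0,0],[85,0,0,12,0,0,0],[85,0,0,5,0,0,0],[85,0,0,0,0,0,0]]' 
python3 -m handwheel '[[40,0,0,0,0,0,0],[20,0,0,0,0,0,0],[0,0,0,0,0,0,0],[0,0,0,0,0,0,0],[0,0,0,0,0,0,0]]'
python3 -m handwheel '[[0,0,0,0,0,0,0],[0,0,0,0,0,0,0],[0,0,0,0,0,0,0]]'
python3 go.py 466.5 -287.5 129 1.841
```

```text
time_s: 5.1
position: [466.1, -288.0, 109.7]
tool_rot: [0.0, 0.605, 0.796, 0.0]
contact_force: [-0.3, 0.2, -0.2]
finger_gap: 0.995
grip_force: 0.0
time_s: 5.6
position: [466.4, -288.4, 109.6]
tool_rot: [0.001, 0.606, 0.796, 0.0]
contact_force: [2.4, 2.0, 1.4]
finger_gap: 0.134
grip_force: 1.7
time_s: 5.9
position: [466.3, -288.5, 109.8]
tool_rot: [0.001, 0.606, 0.796, 0.0]
contact_force: [1.4, 0.7, 5.6]
finger_gap: 0.118
grip_force: 58.6
t 5.9 grasp [ 466.316 -288.477  128.757] toolx yaw 1.840721730470416 q [-0.768  0.486  1.583  0.     1.071 -1.038] F [1.449 0.691 5.556] gap 10.086683483257017 gripF 58.55674088001251
turn [ 0.001  0.001 -0.   ] shift now-axes [ 0.892  0.438 -0.243] after-axes [ 0.892  0.438 -0.243]
```

```bash
python3 -m handwheel '[[0,0,0,-5,0,0,0],[0,0,0,-15,0,0,0],[0,0,0,-20,0,0,0],[0,0,0,-25,0,0,0],[0,0,0,-25,0,0,0]]' 
python3 -m handwheel '[[0,0,0,-25,0,0,0],[0,0,0,-20,0,0,0],[0,0,0,-10,0,0,0],[0,0,0,-5,0,0,0],[0,0,0,0,0,0,0]]'
python3 go.py 575 -39 279 1.891
```

```text
time_s: 6.4
position: [465.4, -288.1, 199.6]
tool_rot: [-0.001, 0.605, 0.796, -0.0]
contact_force: [1.3, -0.2, -1.8]
finger_gap: 0.117
grip_force: 58.6
time_s: 6.9
position: [465.8, -288.3, 258.9]
tool_rot: [-0.0, 0.606, 0.796, -0.0]
contact_force: [0.5, 1.2, -2.3]
finger_gap: 0.118
grip_force: 58.6
t 6.9 grasp [ 465.845 -288.315  277.861] toolx yaw 1.8407488395955947 q [-0.768  0.346  1.38  -0.     1.416 -1.038] F [ 0.475  1.167 -2.34 ] gap 10.112846008487821 gripF 58.56045842170715
turn [-0.001 -0.001 -0.05 ] shift now-axes [211.177 171.69   -1.103] after-axes [202.285 182.081  -1.139]
```

```bash
python3 -m handwheel '[[0,8,6,0,0,0,0],[0,18,14,0,0,0,0],[0,25,20,0,0,0,0],[0,27,22,0,0,0,0],[0,27,22,0,0,0,0]]' 
python3 -m handwheel '[[0,27,22,0,0,0,0],[0,27,22,0,0,0,0],[0,25,20,0,0,0,0],[0,18,16,0,0,0,0],[0,9,8,0,0,0,-0.05]]'
python3 -m handwheel '[[0,0,0,0,0,0,0],[0,0,0,0,0,0,0],[0,0,0,0,0,0,0]]'
python3 - <<'E'
from h import *
fs={c:grab_frame(c) for c in("scene","top")}
a=cv2.resize(fs["top"]["image"][110:290,250:400],None,fx=2.6,fy=2.6,interpolation=2);b=cv2.resize(fs["scene"]["image"][130:310,320:470],None,fx=2.6,fy=2.6,interpolation=2)
cv2.imwrite("pics/d.png",np.hstack([a,b])[:,:,::-1])
E
python3 go.py 575 -39 279 1.891
```

```text
time_s: 7.4
position: [519.1, -162.8, 258.3]
tool_rot: [-0.001, 0.606, 0.796, -0.0]
contact_force: [0.3, 0.1, -2.8]
finger_gap: 0.116
grip_force: 58.6
time_s: 7.9
position: [575.7, -36.7, 258.2]
tool_rot: [-0.001, 0.584, 0.812, -0.0]
contact_force: [0.1, -0.3, -2.0]
finger_gap: 0.114
grip_force: 58.6
time_s: 8.2
position: [575.1, -40.1, 259.2]
tool_rot: [-0.0, 0.586, 0.81, -0.0]
contact_force: [-0.2, -0.4, -2.9]
finger_gap: 0.117
grip_force: 58.6
t 8.3 grasp [575.228 -40.004 278.333] toolx yaw 1.8894086973490674 q [-0.272  0.411  1.287 -0.     1.444 -0.591] F [-0.362 -0.286 -2.645] gap 9.5247197257013 gripF 58.60849320888519
turn [-0.     0.    -0.002] shift now-axes [ 1.025  0.098 -0.667] after-axes [ 1.025  0.1   -0.667]
```

View pics/d.png

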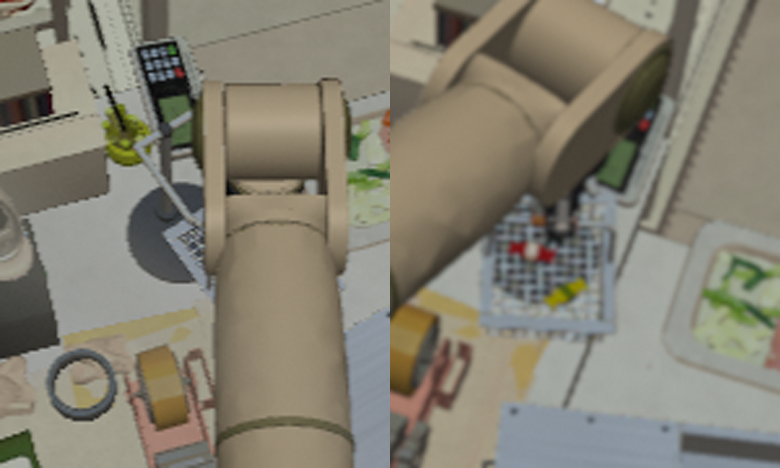

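```bash
python3 go.py 645 -17 240 1.891; python3 -m handwheel '[[0,0,6,0,0,0,0],[0,0,14,0,0,0,0],[0,0,18,0,0,0,0],[0,0.5,17,0,0,0,0],[0,0.5,11,0,0,0,0]]'; python3 -m handwheel '[[0,0,6,0,0,0,0],[0,0,0,0,0,0,0],[0,0,0,0,0,0,0],[0,0,0,0,0,0,0]]'
python3 go.py 645 -17 240 1.891
```

```text
t 8.3 grasp [575.228 -40.004 278.333] toolx yaw 1.8894086973490674 q [-0.272  0.411  1.287 -0.     1.444 -0.591] F [-0.362 -0.286 -2.645] gap 9.5247197257013 gripF 58.60849320888519
turn [-0.     0.    -0.002] shift now-axes [-0.007 73.471 38.324] after-axes [-0.127 73.466 38.333]
time_s: 8.8
position: [638.9, -17.2, 259.0]
tool_rot: [-0.0, 0.586, 0.811, 0.0]
contact_force: [-0.4, -0.2, -2.3]
finger_gap: 0.115
grip_force: 58.7
time_s: 9.2
position: [643.2, -15.7, 259.5]
tool_rot: [0.0, 0.586, 0.811, -0.0]
contact_force: [0.1, 0.6, -2.0]
finger_gap: 0.116
grip_force: 58.7
t 9.2 grasp [643.218 -15.733 278.537] toolx yaw 1.890459798644085 q [-0.206  0.571  1.042 -0.     1.529 -0.526] F [ 0.062  0.609 -2.018] gap 9.91306001188449 gripF 58.66291165351868
turn [ 0.     0.    -0.001] shift now-axes [-1.758  1.292 38.537] after-axes [-1.764  1.293 38.537]
```

```bash
python3 -m handwheel '[[0,-1,0,8,0,0,0],[0,0,0,10,0,0,0],[0,0,0,8,0,0,0],[0,0,0,4,0,0,0],[0,0,0,0,0,0,0]]'; python3 -m handwheel '[[0,0,0,4,0,0,0],[0,0,0,0,0,0,0]]';python3 -m handwheel '[[0,0,0,2,0,0,0],[0,0,0,0,0,0,0]]';python3 -m handwheel '[[0,0,0,2,0,0,0],[0,0,0,0,0,0,0]]'
python3 go.py 645 -17 236 1.891
```

```text
time_s: 9.7
position: [643.6, -16.4, 228.4]
tool_rot: [-0.001, 0.585, 0.811, -0.0]
contact_force: [-1.6, 0.1, -2.7]
finger_gap: 0.117
grip_force: 58.7
time_s: 9.9
position: [643.8, -16.4, 225.0]
tool_rot: [-0.0, 0.585, 0.811, -0.0]
contact_force: [0.5, 0.2, -2.5]
finger_gap: 0.119
grip_force: 58.7
time_s: 10.1
position: [643.8, -16.5, 223.2]
tool_rot: [-0.0, 0.585, 0.811, -0.0]
contact_force: [0.1, -0.3, -2.5]
finger_gap: 0.114
grip_force: 58.7
time_s: 10.3
position: [643.8, -16.4, 221.0]
tool_rot: [-0.0, 0.585, 0.811, -0.0]
contact_force: [-0.1, -0.2, -2.8]
finger_gap: 0.112
grip_force: 58.7
t 10.3 grasp [643.76  -16.439 240.029] toolx yaw 1.8908063407213014 q [-0.207  0.59   1.109  0.     1.443 -0.527] F [-0.113 -0.194 -2.811] gap 9.589376754996831 gripF 58.657724261283875
turn [-0. -0. -0.] shift now-axes [-0.924  1.002  4.028] after-axes [-0.923  1.001  4.029]
```

```bash
for i in 1; do :; done; python3 -m handwheel '[[0,0,0,2,0,0,0],[0,0,0,0,0,0,0]]';python3 -m handwheel '[[0,0,0,1,0,0,0],[0,0,0,0,0,0,0]]';python3 -m handwheel '[[0,0,0,1,0,0,0],[0,0,0,0,0,0,0]]'
python3 -m handwheel '[[0,0,0,1,0,0,0],[0,0,0,0,0,0,0]]'
```

```text
time_s: 10.5
position: [644.0, -16.5, 219.7]
tool_rot: [0.0, 0.585, 0.811, 0.0]
contact_force: [1.0, -0.6, -0.4]
finger_gap: 0.113
grip_force: 59.1
time_s: 10.7
position: [644.1, -16.5, 219.4]
tool_rot: [0.001, 0.585, 0.811, 0.0]
contact_force: [-2.1, 0.4, 3.7]
finger_gap: 0.116
grip_force: 59.6
time_s: 10.9
position: [644.1, -16.5, 219.3]
tool_rot: [0.001, 0.585, 0.811, 0.001]
contact_force: [-3.2, -0.2, 9.2]
finger_gap: 0.12
grip_force: 60.1
time_s: 11.1
position: [644.2, -16.5, 219.2]
tool_rot: [0.002, 0.585, 0.811, 0.001]
contact_force: [-4.1, 0.8, 13.8]
finger_gap: 0.116
grip_force: 60.5
```

```bash
python3 -m handwheel '[[0,0,0,-2.5,0,0,0],[0,0,0,0,0,0,0],[15,0,0,0,0,0,0],[20,0,0,0,0,0,0],[40,0,0,0,0,0,0]]'; python3 -m handwheel '[[85,0,0,0,0,0,0],[85,0,0,0,0,0,0],[85,0,0,0,0,0,0],[85,0,0,0,0,0,0],[85,0,0,0,0,0,0]]'
python3 -m handwheel '[[85,0,0,-10,0,0,0],[85,0,0,-20,0,0,0],[85,0,0,-30,0,0,0],[85,0,0,-30,0,0,0],[85,0,0,-20,0,0,0]]'
python3 go.py 465 -287 330 1.841;
python3 - <<'E'
from h import *
fs={c:grab_frame(c) for c in("scene","top")}
for c in fs: print(c,landmark_of(c,"basket_grip")[:1],landmark_of(c,"hook_seat")[:1],landmark_of(c,"spatula_grip")[:1],landmark_of(c,"spatula_butt")[:1])
save(fs["scene"],"e0.png")
a=cv2.resize(fs["top"]["image"][110:330,280:480],None,fx=2,fy=2,interpolation=2);b=cv2.resize(fs["scene"]["image"][160:380,320:520],None,fx=2,fy=2,interpolation=2)
cv2.imwrite("pics/e.png",np.hstack([a,b])[:,:,::-1])
E
```

```text
time_s: 11.6
position: [643.8, -16.5, 218.4]
tool_rot: [-0.0, 0.585, 0.811, -0.0]
contact_force: [0.5, -0.8, -0.3]
finger_gap: 0.391
grip_force: 0.0
time_s: 12.1
position: [643.8, -16.5, 218.8]
tool_rot: [0.0, 0.585, 0.811, -0.0]
contact_force: [0.6, 1.0, 0.2]
finger_gap: 0.994
grip_force: 0.0
time_s: 12.6
position: [643.9, -16.4, 332.2]
tool_rot: [0.002, 0.585, 0.811, 0.001]
contact_force: [0.4, 0.6, -0.2]
finger_gap: 0.995
grip_force: 0.0
t 12.6 grasp [643.85  -16.424 351.151] toolx yaw 1.8908505634252317 q [-0.207  0.561  0.876 -0.     1.701 -0.527] F [ 0.377  0.611 -0.165] gap 84.95011603365207 gripF 0.0
turn [0.003 0.002 0.05 ] shift now-axes [-200.528 -254.96    20.734] after-axes [-213.018 -244.585   21.151]
scene [{'centre': [419.7, 328.7], 'score': 0.66}] [{'centre': [382.6, 199.6], 'score': 0.93}] [{'centre': [385.3, 227.6], 'score': 0.56}] [{'centre': [462.9, 333.8], 'score': 0.65}]
top [{'centre': [433.1, 236.1], 'score': 0.27}] [{'centre': [260.7, 304.0], 'score': 0.6}] [{'centre': [432.4, 243.1], 'score': 0.67}] [{'centre': [440.7, 241.2], 'score': 0.43}]
```

View pics/e.png

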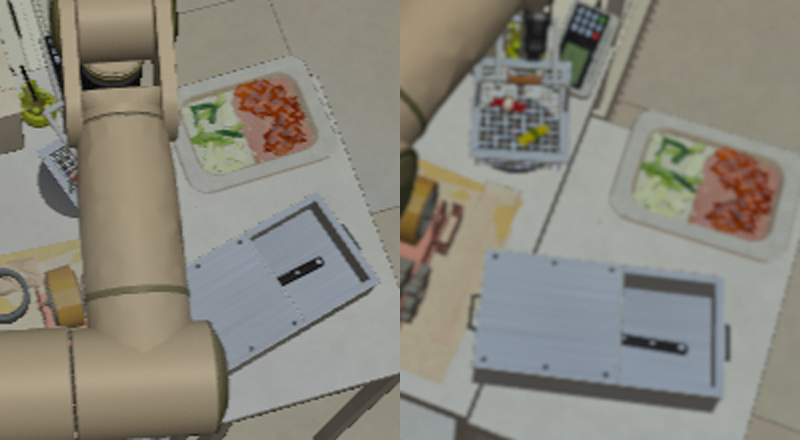

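```bash
python3 - <<'E'
from h import *
np.set_printoptions(precision=2,suppress=True)
b=np.array([442.75,-204.13]);y=.27
fs={c:grab_frame(c) for c in("scene","top")}
win=dict(scene=(425,315,475,345),top=(410,230,450,262))
for c,(x0,y0,x1,y1) in win.items():
    f=fs[c];g=f["image"].max(2)[y0:y1,x0:x1];m=(g<75).astype(np.uint8)
    n,l,st,_=cv2.connectedComponentsWithStats(m);k=1+np.argmax(st[1:,4])
    v,u=np.nonzero(l==k);w=np.array([ray(f,(a+x0,d+y0),14)[:2] for a,d in zip(u,v)],np.float32)
    (cx,cy),(W,H),an=cv2.minAreaRect(w);vx,vy,_,_=cv2.fitLine(w,2,0,.01,.01).ravel()
    if vy<0:vx,vy=-vx,-vy
    t=(w-w.mean(0))@[vx,vy];yaw=np.arctan2(vy,vx);butt=w.mean(0)+t.min()*np.array([vx,vy])
    loc=lambda p:R.from_euler('z',-y).apply([*(p-b),0])[:2]
    print(c,"n",len(w),"yaw",yaw,"len",np.ptp(t),"W,H",W,H,"butt",butt,loc(butt),"grip",butt+35*np.array([vx,vy]),"mean",w.mean(0),loc(w.mean(0)))
E
python3 go.py 475 -300 130 1.841
```

```text
scene n 112 yaw 1.7720957 len 80.57655 W,H 12.17713451385498 80.6039047241211 butt [ 472.23 -316.54] [  -1.57 -116.2 ] grip [ 465.23 -282.24] mean [ 463.74 -274.94] [  1.34 -73.84]
top n 108 yaw 1.7676059 len 73.3692 W,H 15.289313316345215 73.36756134033203 butt [ 473.39 -316.5 ] [  -0.45 -116.47] grip [ 466.54 -282.18] mean [ 465.81 -278.51] [  2.39 -77.83]
t 13.2 grasp [643.785 -16.488 347.45 ] toolx yaw 1.8907792181049907 q [-0.207  0.563  0.881 -0.     1.698 -0.527] F [ 0.171  1.201 -0.493] gap 84.80408156204436 gripF 0.0
turn [-0.001 -0.     0.05 ] shift now-axes [-216.095 -249.271  217.529] after-axes [-228.172 -238.338  217.45 ]
```

```bash
python3 -m handwheel '[[85,0,0,0,0,0,0.116],[70,-15,-15,0,0,0,0],[60,-30,-30,5,0,0,0],[60,-30,-30,10,0,0,0],[60,-30,-30,15,0,0,0]]'
python3 -m handwheel '[[60,-30,-30,20,0,0,0],[60,-30,-30,25,0,0,0],[60,-25,-25,25,0,0,0],[60,-15,-15,30,0,0,0],[60,0,0,20,0,0,0]]'
python3 -m handwheel '[[60,0,0,20,0,0,0],[60,0,0,0,0,0,0]]'
python3 go.py 466.2 -283.5 100 1.775
```

```text
time_s: 13.7
position: [561.4, -141.6, 299.0]
tool_rot: [0.001, 0.631, 0.776, 0.0]
contact_force: [1.0, 0.2, 0.8]
finger_gap: 0.699
grip_force: 0.0
time_s: 14.2
position: [482.7, -260.5, 176.9]
tool_rot: [-0.001, 0.633, 0.774, -0.0]
contact_force: [0.4, -0.4, 0.5]
finger_gap: 0.699
grip_force: 0.0
time_s: 14.4
position: [483.5, -258.1, 156.5]
tool_rot: [-0.002, 0.632, 0.775, 0.0]
contact_force: [0.8, -1.2, 0.5]
finger_gap: 0.703
grip_force: 0.0
t 14.4 grasp [ 483.612 -258.195  175.505] toolx yaw 1.7743106828877093 q [-0.704  0.434  1.529  0.     1.184 -0.908] F [ 0.793 -1.169  0.534] gap 60.07393431762885 gripF 0.0
turn [-0.003 -0.004 -0.001] shift now-axes [-21.552 -21.946  75.488] after-axes [-21.249 -22.182  75.505]
```

```bash
python3 -m handwheel '[[60,-11,-11,20,0,0,0],[60,-10,-11,25,0,0,0],[60,0,0,20,0,0,0],[50,0,0,10,0,0,0],[50,0,0,0,0,0,0]]'
python3 go.py 466.2 -283.5 60 1.775
python3 - <<'E'
from h import *
fs={c:grab_frame(c) for c in("scene","top")}
b=cv2.resize(fs["scene"]["image"][270:370,380:510],None,fx=5,fy=5,interpolation=2)
cv2.imwrite("pics/f.png",b[:,:,::-1])
E
```

```text
time_s: 14.9
position: [467.4, -283.5, 83.6]
tool_rot: [-0.001, 0.631, 0.776, 0.0]
contact_force: [0.1, -0.5, 1.0]
finger_gap: 0.587
grip_force: 0.0
t 14.9 grasp [ 467.392 -283.482  102.622] toolx yaw 1.775108571739975 q [-0.76   0.519  1.609  0.     1.014 -0.964] F [ 0.125 -0.513  0.967] gap 50.11672642864258 gripF 0.0
turn [-0.001 -0.001  0.   ] shift now-axes [ 0.186 -1.147 42.623] after-axes [ 0.224 -1.171 42.622]
```

View pics/f.png

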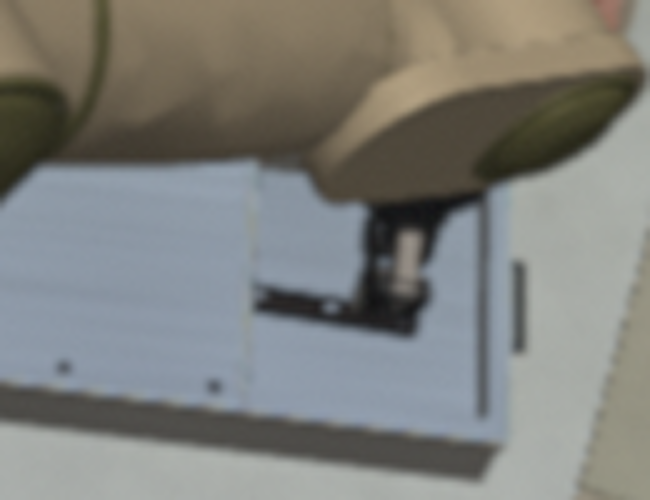

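```bash
python3 -m handwheel '[[50,0,-1,20,0,0,0],[50,0,0,20,0,0,0],[50,0,0,15,0,0,0],[50,0,0,10,0,0,0],[50,0,0,0,0,0,0]]'
python3 -m handwheel '[[50,0,0,8,0,0,0],[45,0,0,0,0,0,0],[40,0,0,4,0,0,0],[35,0,0,0,0,0,0]]'
python3 go.py 466.2 -283.5 24.5 1.775
```

```text
time_s: 15.5
position: [466.4, -283.8, 18.6]
tool_rot: [-0.0, 0.631, 0.776, 0.0]
contact_force: [0.3, 0.0, -0.4]
finger_gap: 0.584
grip_force: 0.0
time_s: 15.9
position: [466.3, -283.9, 6.7]
tool_rot: [-0.0, 0.631, 0.775, -0.0]
contact_force: [-0.1, -0.6, 0.3]
finger_gap: 0.412
grip_force: 0.0
t 15.9 grasp [ 466.301 -283.937   25.684] toolx yaw 1.7747471732093616 q [-0.762  0.637  1.656 -0.     0.848 -0.966] F [-0.135 -0.627  0.326] gap 35.184837772562474 gripF 0.0
turn [-0. -0. -0.] shift now-axes [ 0.449 -0.01   1.184] after-axes [ 0.449 -0.01   1.184]
```

```bash
python3 -m handwheel '[[25,0,0,1.5,0,0,0],[10,0,0,0,0,0,0],[0,0,0,0,0,0,0],[0,0,0,0,0,0,0],[0,0,0,0,0,0,0]]'
python3 -m handwheel '[[0,0,0,0,0,0,0],[0,0,0,0,0,0,0],[0,0,0,0,0,0,0]]'
python3 go.py 466.2 -283.5 24.5 1.775
```

```text
time_s: 16.4
position: [466.5, -284.1, 5.5]
tool_rot: [0.0, 0.631, 0.775, -0.0]
contact_force: [-0.5, 0.3, 2.4]
finger_gap: 0.16
grip_force: 59.8
time_s: 16.7
position: [466.5, -284.0, 5.5]
tool_rot: [0.0, 0.631, 0.775, -0.0]
contact_force: [-0.4, 0.1, 4.0]
finger_gap: 0.159
grip_force: 60.0
t 16.7 grasp [ 466.478 -284.045   24.464] toolx yaw 1.774842367813279 q [-0.762  0.639  1.656  0.     0.845 -0.966] F [-0.371  0.075  4.024] gap 13.605443058331604 gripF 59.99287247657776
turn [ 0.  0. -0.] shift now-axes [ 0.589 -0.162 -0.037] after-axes [ 0.59  -0.161 -0.036]
```

```bash
python3 -m handwheel '[[0,0,0,-1.5,0,0,0],[0,0.3,0,-10.1,0,-0.047,0],[0,0.3,0,-10.1,0,-0.047,0],[0,0,0,0,0,0,0]]'
python3 -m handwheel '[[0,0.3,0,-10.1,0,-0.047,0],[0,0.3,0,-10.1,0,-0.047,0],[0,0.3,0,-10.1,0,-0.047,0],[0,0,0,0,0,0,0],[0,0,0,0,0,0,0]]'
python3 go.py 466.2 -283.5 24.5 1.775
python3 - <<'E'
from h import *
fs={c:grab_frame(c) for c in("scene","top")}
b=cv2.resize(fs["scene"]["image"][270:370,380:510],None,fx=5,fy=5,interpolation=2)
cv2.imwrite("pics/g.png",b[:,:,::-1])
E
```

```text
time_s: 17.1
position: [466.2, -282.3, 27.6]
tool_rot: [0.037, 0.63, 0.775, -0.03]
contact_force: [0.6, 0.7, -0.4]
finger_gap: 0.163
grip_force: 59.5
time_s: 17.6
position: [465.0, -277.8, 56.2]
tool_rot: [0.09, 0.627, 0.77, -0.074]
contact_force: [-0.2, -0.1, -0.5]
finger_gap: 0.164
grip_force: 59.5
t 17.6 grasp [ 464.09  -273.553   74.736] toolx yaw 1.77503832955459 q [-0.685  0.495  1.766 -0.225  0.712 -0.731] F [-0.167 -0.122 -0.48 ] gap 14.013077706960956 gripF 59.50075685977936
turn [-0.001  0.233 -0.   ] shift now-axes [ 1.7    0.076 51.226] after-axes [-10.168   0.049  50.236]
```

View pics/g.png

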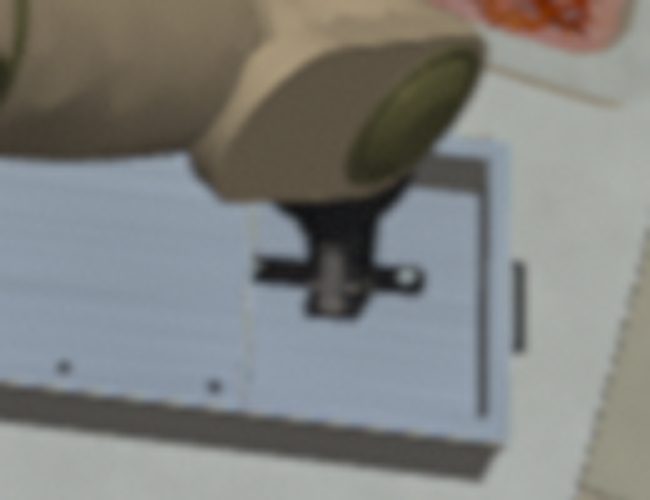

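```bash
python3 -m handwheel '[[0,-5,0,0,0,0,0],[0,-10,0,0,0,0,0],[0,-12,0,0,0,0,0],[0,-12,0,0,0,0,0],[0,-5,0,0,0,0,0]]'
python3 go.py 466.2 -283.5 24.5 1.775
```

```text
time_s: 18.2
position: [474.0, -321.5, 67.5]
tool_rot: [0.091, 0.627, 0.77, -0.074]
contact_force: [0.3, 0.4, -0.9]
finger_gap: 0.165
grip_force: 59.5
t 18.2 grasp [ 473.136 -317.195   85.996] toolx yaw 1.7736342938342073 q [-0.738  0.525  1.674 -0.2    0.76  -0.808] F [ 0.316  0.429 -0.881] gap 14.114894011907694 gripF 59.49982523918152
turn [ 0.     0.236 -0.001] shift now-axes [47.823 -0.039 51.751] after-axes [34.401  0.041 61.496]
```

```bash
python3 -m handwheel '[[0,-8,0,0,0,0,0],[0,-12,0,0,0,0,0],[0,-15,0,0,0,0,0],[0,-15,0,0,0,0,0],[0,-8,0,0,0,0,0]]'
python3 go.py 466.2 -283.5 24.5 1.775
```

```text
time_s: 18.7
position: [485.4, -376.5, 81.0]
tool_rot: [0.091, 0.627, 0.77, -0.074]
contact_force: [-0.4, 0.9, -1.0]
finger_gap: 0.163
grip_force: 59.5
t 18.7 grasp [ 484.52  -372.154   99.482] toolx yaw 1.7742045940746292 q [-0.797  0.576  1.542 -0.171  0.831 -0.897] F [-0.449  0.932 -0.98 ] gap 13.937433158878264 gripF 59.499937891960144
turn [ 0.     0.236 -0.001] shift now-axes [105.539  -0.057  51.758] after-axes [90.527  0.038 74.982]
```

```bash
python3 -m handwheel '[[0,-10,0,0,0,0,0],[0,-15,0,0,0,0,0],[0,-18,0,0,0,0,0],[0,-15,0,0,0,0,0],[0,-8,0,0,0,0,0]]'
python3 -m handwheel '[[0,-5,0,0,0,0,0],[0,0,0,0,0,0,0]]'
python3 go.py 466.2 -283.5 24.5 1.775
python3 - <<'E'
from h import *
fs={c:grab_frame(c) for c in("scene","top")}
a=cv2.resize(fs["top"]["image"][170:310,360:520],None,fx=2.4,fy=2.4,interpolation=2);b=cv2.resize(fs["scene"]["image"][260:400,400:560],None,fx=2.4,fy=2.4,interpolation=2)
cv2.imwrite("pics/i.png",np.hstack([a,b])[:,:,::-1])
E
```

```text
time_s: 19.2
position: [498.3, -439.0, 96.1]
tool_rot: [0.091, 0.627, 0.77, -0.074]
contact_force: [-0.3, 0.4, -1.0]
finger_gap: 0.165
grip_force: 59.5
time_s: 19.4
position: [499.1, -442.7, 97.0]
tool_rot: [0.091, 0.627, 0.77, -0.074]
contact_force: [0.3, 0.8, -1.4]
finger_gap: 0.163
grip_force: 59.5
t 19.4 grasp [ 498.246 -438.412  115.458] toolx yaw 1.7746819999599157 q [-0.857  0.653  1.358 -0.142  0.93  -0.987] F [ 0.253  0.791 -1.389] gap 13.901666257083763 gripF 59.50062811374664
turn [-0.     0.235 -0.   ] shift now-axes [175.012  -0.012  51.66 ] after-axes [158.192   0.034  90.958]
```

View pics/i.png

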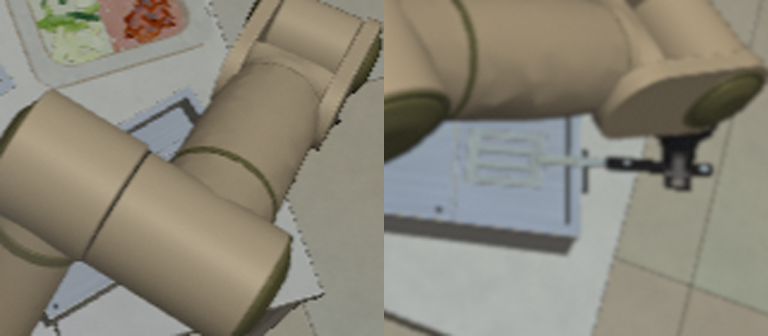

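```bash
python3 -m handwheel '[[0,-6,0,0,0,0,0],[0,-2.5,0,-8,0,0,0],[0,-4.7,0,-19,0,0,0],[0,-4.7,0,-19,0,0,0],[0,-4.7,0,-19,0,0,0]]'
python3 -m handwheel '[[0,-4.7,0,-19,0,0,0],[0,-4,0,-15,0,0,0],[0,-2,0,-7,0,0,0],[0,0,0,0,0,0,0],[0,0,0,0,0,0,0]]'
python3 -m handwheel '[[0,0,0,0,0,0,0],[0,0,0,0,0,0,0],[0,0,0,0,0,0,0],[0,0,0,0,0,0,0]]'
python3 - <<'E'
from h import *
np.set_printoptions(precision=1,suppress=True)
s=sense();r=R.from_quat(np.roll(s["tool_rot"],-1));p=s["position"]
print("tip/butt est",p+r.apply([215,0,0]),p+r.apply([-35,0,0]),s["joint_vel"],s["grip_force"],s["contact_force"])
fs={c:grab_frame(c) for c in("scene","top")}
for n in("spatula_tip","spatula_butt"):
    print(n,{c:landmark_of(c,n)[:1] for c in fs},"expect",[proj(fs[c],p+r.apply([215 if "tip" in n else -35,0,0])) for c in fs])
b=cv2.resize(fs["scene"]["image"][160:400,320:570],None,fx=2.4,fy=2.4,interpolation=2)
cv2.imwrite("pics/j.png",b[:,:,::-1])
E
```

```text
time_s: 20.0
position: [500.6, -449.3, 167.1]
tool_rot: [0.091, 0.627, 0.77, -0.074]
contact_force: [-0.4, 0.1, 0.0]
finger_gap: 0.166
grip_force: 59.5
time_s: 20.5
position: [500.5, -450.0, 207.2]
tool_rot: [0.09, 0.627, 0.77, -0.074]
contact_force: [1.0, 0.7, -0.9]
finger_gap: 0.164
grip_force: 59.5
time_s: 20.9
position: [500.7, -450.1, 207.7]
tool_rot: [0.091, 0.627, 0.77, -0.074]
contact_force: [-0.4, -0.4, -0.5]
finger_gap: 0.166
grip_force: 59.5
tip/butt est [ 458.3 -245.4  157.7] [ 507.6 -483.5  215.9] [ 0. -0. -0. -0.  0.  0.] 59.50020611286163 [-0.4 -0.4 -0.5]
spatula_tip {'scene': [{'centre': [442.4, 302.5], 'score': 0.9}], 'top': [{'centre': [429.0, 232.7], 'score': 0.69}]} expect [[np.float64(443.2275750525357), np.float64(306.13563999122067)], [np.float64(428.1439612063753), np.float64(235.1467335134011)]]
spatula_butt {'scene': [{'centre': [553.2, 311.4], 'score': 0.95}], 'top': []} expect [[np.float64(553.2146336369157), np.float64(312.988296754354)], [np.float64(506.917983717658), np.float64(190.28704665582652)]]
```

View pics/j.png

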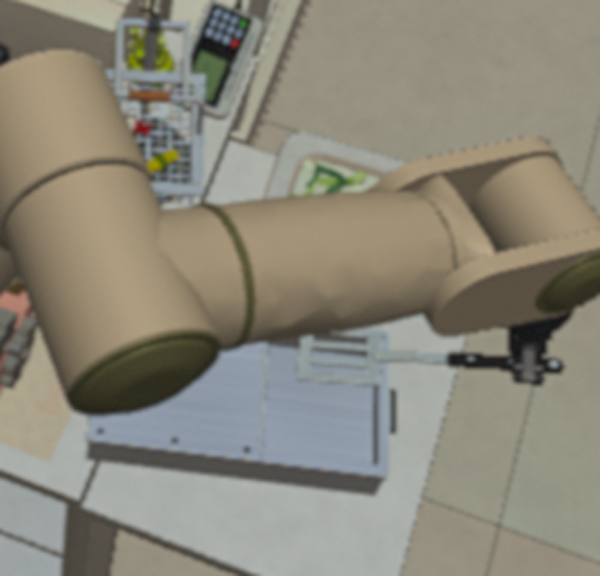

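```bash
python3 -c "
from bench import *
print(job_done())"
```

```text
the job is handed in; nothing more can be done
None
```

The basket hangs on both prongs with both sweets in it, and the spatula is held at rest with its lower end about 158 mm above the counter; I handed the job in at about 21 s, and the hand-in returned no verdict.

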